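Tip the dry clay offcuts into the reclaim bin

ROBOT

A 6-joint arm with a two-finger parallel gripper is mounted at the origin on the work surface. World frame = base frame: x ahead of the robot, y to its left, z up, the work surface at z = 0. Lengths are in m, angles in rad, forces in N, time in s.
With the tool pointing down it reaches from about 0.25 to 0.775 m from the base axis. Payload 4 kg.
Tool frame: the origin (TCP) lies between the finger pads; the fingertips stand 14 mm ahead of it and the grasp point (between the pads) lies 5 mm behind it (nose_length is the distance from the TCP to the fingertips, in m); z points along the fingers, y is the line along which they close (so a half turn about z gives the same grasp; the last joint's range is limited). The gripper opens to 94 mm and grips with 3 to 60 N. Pads are 16 mm wide; open, the fingers measure 119 mm over their backs; the gripper's body (75 mm by 177 mm) begins 78 mm behind the grasp point.
Start: joints at [-1.303, 0.087, 1.371, -0, 1.684, -0.103], TCP at [0.199, -0.513, 0.22] pointing down, gripper open.
Joint ranges: [-3.1, 3.1], [-0.76, 2.03], [0.27, 2.55], [-1.08, 4.22], [0.17, 2.65], [-2.57, 2.57]. Speed limits (rad/s): [2.79, 2.79, 3.14, 3.14, 3.14, 3.14].

INTERFACE

Orientations are given as [roll, pitch, yaw] about the fixed x, y, z axes, in that order (R = Rz(yaw) Ry(pitch) Rx(roll)).
In Python, from bench import * gives the robot as it stands.
- The arm moves only by the tool move_arm, never from a script. Its argument "steps" is one flat list of numbers, 7 for each row, row after row: the turn, a rotation vector about the world's x, y, z in rad, then the shift along the world's x, y, z in m, then the opening, from 0 (shut) to 1 (fully open). A call has 1 to 12 rows; each row is the pose to reach, as a shift and turn from the pose commanded when the call began; what a row does not reach only later rows make up. A row lasts 1/10 s, in which the tool goes at most 50 mm and 8.59 degrees, less where a joint would pass 70% of its speed; a pose out of reach is approached as far as the arm can. A call with a gripper value outside its range is refused whole. The fingers move at their own pace and stop on an object; the grip force is fixed at half the most. Time passes only in rows, so rows that repeat a pose let the fingers close. It gives the time, the measured TCP pose, the force, the opening and the grip force at its end, in the units of the state.
- get_obs(): the state, without advancing time (a new reading comes with each control period).
- snapshot(name): name is "scene" or "top" or "wrist"; returns (picture, depth): 400x640x3 uint8, red, green, blue; 400x640 float32, m along the optical axis (not along the pixel's ray), 0 where there is no reading.
- camera_model(name): a dict with "fx", "fy", "cx", "cy" (pixels), "k1" (the pictures are not rectified: a ray, as slopes to the right and down, at radius r is drawn at 1 + k1 r^2 times it, then the intrinsics apply), "rvec" (rotation vector, rad) and "tvec" (3), from world to camera coordinates, as OpenCV has them. Camera axes: x right, y down, z forward; pixel columns grow to the right and rows downward; lengths in m; the calibration is good to about 2 mm. A picture is of the moment at which its call begins: read the wrist's pose just before it. camera_model takes no time and is no camera call; for the wrist camera it gives the pose at the moment of the call.
- close_job(): hands the job in; it is judged then, once.
Trained networks look in the newest picture that a camera, given by its name, has taken for a name from the list of things; names that differ only in an ending like _2 or _b are one class to them, and where a whole thing is asked for, a point or a joint stands for the part that bears it (a point fixed in the world has none). Each returns a list of dicts, best first, with "score" (0 to 1); they miss things now and then, are a little off and sometimes report something else, mostly with a low value. They report only what shows in the picture. A call takes as long as a camera call. They do not tell look-alikes from the thing itself.
- silhouettes(camera, target): "pixels" (400x640 bool, what is visible of it) and "uv" ([column, row] in pixels, amid what is visible of it).
- spot_point(camera, target): "uv" ([column, row] in pixels: a listed point, or the origin of a listed thing).
The state is a dict: "time": time; "joint_positions": joint angles; "qvel": joint speeds; "joint_torque": joint torques, N m; "tool_pos": TCP position; "ee_rot": TCP orientation; "wrist_force": force on the tool from outside, world axes, zero at the start; "wrist_torque": the same for the moment, N m; "width": finger opening in m; "finger_force": force on a finger pad.
Only numpy, scipy, OpenCV 4.12 (cv2) and the standard library are available. Lean on these libraries where they do the work, as an engineer would, in place of code of your own. Each camera call takes 0.05 s, during which the arm holds its last target. There are 200 camera calls.

TASK

Pick up the blue tote by its handle (not the similar yellow one, which holds kiln props) and tip it over the white reclaim bin so that both grey clay lumps fall into the bin. Then set the empty tote back down upright on the bench, clear of the bin, and let go.

Things in the scene. Friction and masses are not known exactly. Their poses are not given: they have to be found in the camera images.
- tote: Blue tote, loose, 0.35 kg. Origin: underside centre, z up. Floor 80 mm (x) by 124 mm (y), 6 mm thick. Sides to +x and -x are lips rising 25 degrees to 36 mm high, 103 mm out; tips out to either side. End walls at y +/-65 mm, 45 mm high. Handle: wooden bar along y over the middle, 14 mm thick (x), 20 tall, axis 120 mm up, 122 mm clear between posts. A like yellow tote stands across the bin.
- bin: White square reclaim bin, fixed to the bench, open on top. Origin: centre of its underside; z up; x and y along its sides. Outside 260 mm square (280 mm over the rim), inside 248 mm square, rim 110 mm above the bench, inner floor 14 mm above it, covered by a bed of dry clay.
- lump_a: Grey dry clay lump, a rigid rounded nugget 48 mm across and 42 mm tall, 70 g; starts on the blue tote's floor towards its +y end. Origin: centre of its flat underside, z to its narrow top. Both lumps slide out once the tote is tipped about 55 degrees or more from level.
- lump_b: Grey dry clay lump, a rigid rounded nugget 50 mm across and 40 mm tall, 70 g; starts on the blue tote's floor towards its -y end. Origin: centre of its flat underside, z to its narrow top.
Mind the look-alikes: they are no part of the job. Leave any orange or turquoise look-alike of the lump_b alone. What is shaped like the lump_a but orange is not meant.

How it is judged:
By the outcome, as a careful person would: the job done as asked, in the order asked, and still so for the second after the job is handed in, with the robot touching nothing.
It also fails if it takes over 59 s, if anything falls off the work surface, if the arm or the gripper's body presses on something with over 40 N, if the wrist force passes 120 N, or if a joint passes its speed limit or range.

## Working session

There is one attempt and no reset: what is moved stays moved. The work goes in short steps, Python scripts to look and compute and a tool call to move; the robot and the scene stay as the last step left them, time stands still between calls to the robot, and variables do not carry over. Pictures are saved under pics/ and viewed, at most 10 in all, crops included, and the job is handed in when it is done.

Besides the shell and the picture viewer there is one more tool, called after "Call:" as name(argument=value, ...) on one line, values as JSON. move_arm: Moves the arm, as the interface text tells. Its arguments: {"type":"object","properties":{"steps":{"type":"array"}},"required":["steps"]}

```bash
mkdir -p pics; cat > h.py <<'E'
from bench import *
import numpy as np, cv2
def snap(n,f=None):
    p,d=snapshot(n)
    if f: cv2.imwrite('pics/'+f,p[:,:,::-1])
    return p,d
def ray(m,u,v):
    x=(u-m["cx"])/m["fx"];y=(v-m["cy"])/m["fy"];X,Y=x,y
    for _ in range(10):
        s=1+m["k1"]*(X*X+Y*Y);X,Y=x/s,y/s
    return np.stack([X,Y,np.ones_like(X)],-1)
def cloud(m,d):
    v,u=np.mgrid[0:400,0:640].astype(float)
    c=ray(m,u,v)*d[...,None]
    R=cv2.Rodrigues(np.array(m["rvec"],float))[0]
    return (c-np.array(m["tvec"],float).ravel())@R
E
python3 - <<'E'
from h import *
a,d=snap("scene");b,e=snap("top")
cv2.imwrite('pics/1.png',a[:,:,::-1]);cv2.imwrite('pics/2.png',b[:,:,::-1])
np.savez('s.npz',a=a,d=d,b=b,e=e)
for n,i,dd in(("scene",a,d),("top",b,e)):
    P=cloud(camera_model(n),dd)
    h=cv2.cvtColor(i,cv2.COLOR_RGB2HSV)
    for c,lo,hi in(("blue",95,130),("yellow",22,35)):
        m=(h[...,0]>lo)&(h[...,0]<hi)&(h[...,1]>90)&(dd>0)
        q=P[m]; vv,uu=np.nonzero(m)
        print(n,c,m.sum(),np.median(uu),np.median(vv),np.percentile(q,[1,50,99],axis=0).round(3).tolist())
    for t in("tote","bin","lump_a"):
        for s in silhouettes(n,t):
            q=P[s["pixels"]&(dd>0)]
            print(n,t,round(s["score"],2),np.round(s["uv"]),np.percentile(q,[1,50,99],axis=0).round(3).tolist())
print(get_obs())
E
```

```text
scene blue 5363 412.0 183.0 [[-1.54, -0.603, -0.654], [0.528, 0.368, 0.008], [0.908, 1.235, 0.124]]
scene yellow 1698 181.0 157.0 [[0.344, -0.423, 0.005], [0.463, -0.334, 0.026], [0.563, -0.229, 0.132]]
scene tote 0.61 [414. 202.] [[0.479, 0.263, 0.001], [0.597, 0.352, 0.029], [0.696, 0.43, 0.132]]
scene bin 0.91 [299. 183.] [[0.423, -0.116, 0.006], [0.547, 0.02, 0.026], [0.706, 0.166, 0.113]]
scene lump_a 0.78 [422. 203.] [[0.551, 0.356, 0.004], [0.592, 0.374, 0.037], [0.604, 0.407, 0.049]]
scene lump_a 0.75 [395. 265.] [[0.75, 0.273, 0.019], [0.777, 0.29, 0.034], [0.788, 0.317, 0.041]]
scene lump_a 0.74 [403. 210.] [[0.594, 0.296, 0.025], [0.615, 0.313, 0.039], [0.626, 0.336, 0.046]]
scene lump_a 0.71 [471. 205.] [[0.558, 0.492, 0.0], [0.592, 0.507, 0.033], [0.603, 0.534, 0.043]]
scene lump_a 0.54 [403. 159.] [[0.411, 0.316, -0.001], [0.428, 0.335, 0.031], [0.437, 0.365, 0.041]]
top blue 2893 237.0 216.0 [[0.206, -0.491, 0.002], [0.576, 0.339, 0.023], [0.858, 0.426, 0.534]]
top yellow 2560 456.0 264.0 [[0.345, -0.424, 0.002], [0.449, -0.33, 0.021], [0.56, -0.23, 0.131]]
top tote 0.
[... 465 characters left out ...]
7, 0.049]]
{'time': 0.4, 'joint_positions': array([-1.30311592e+00,  8.73344471e-02,  1.37093203e+00, -2.11248760e-05,
        1.68358369e+00, -1.03073242e-01]), 'qvel': array([ 0.00033889, -0.00159997, -0.00081312, -0.00016109,  0.00092991,
       -0.00062276]), 'joint_torque': array([-7.18448009e-04, -3.39510691e+01, -3.02112329e+01,  7.17565790e-02,
        2.57081387e-02, -4.29752652e-05]), 'tool_pos': array([ 0.19926253, -0.51257367,  0.21931447]), 'ee_rot': array([-3.14133434e+00, -5.61669161e-06,  3.70751275e-01]), 'wrist_force': array([0.55180041, 0.91754774, 0.69605461]), 'wrist_torque': array([-0.02061858, -0.05463493, -0.00736951]), 'finger_force': 0.0, 'width': 0.094156201124115}
```

```bash
python3 - <<'E'
from h import *
z=np.load('s.npz')
H=[]
for n,i,dd in(("scene",z['a'],z['d']),("top",z['b'],z['e'])):
    P=cloud(camera_model(n),dd)
    b=(P[...,0]>.45)&(P[...,0]<.72)&(P[...,1]>.22)&(P[...,1]<.46)&(P[...,2]>.10)&(P[...,2]<.16)&(dd>0)
    q=P[b]; c=q[:,:2].mean(0); w,V=np.linalg.eigh(np.cov(q[:,:2].T))
    a=V[:,1]; t=(q[:,:2]-c)@a; s=(q[:,:2]-c)@V[:,0]
    print(n,len(q),c.round(4),"yaw bar",np.degrees(np.arctan2(a[1],a[0])).round(1),np.percentile(t,[0,2,98,100]).round(3),np.percentile(s,[2,98]).round(4),np.percentile(q[:,2],[5,50,95]).round(3), "mid",(c+a*(t.min()+t.max())/2).round(4))
    # tote rect
    h=cv2.cvtColor(i,cv2.COLOR_RGB2HSV)
    m=(h[...,0]>95)&(h[...,0]<130)&(h[...,1]>90)&(dd>0)&(P[...,0]>.45)&(P[...,0]<.72)&(P[...,1]>.22)&(P[...,1]<.46)&(P[...,2]>.003)
    print(cv2.minAreaRect(P[m][:,:2].astype(np.float32)))
    m=(P[...,0]>.35)&(P[...,0]<.75)&(abs(P[...,1]-.02)<.16)&(P[...,2]>.1)&(P[...,2]<.118)&(dd>0)
    print("bin",cv2.minAreaRect(P[m][:,:2].astype(np.float32)))
cv2.imwrite('pics/3.png',cv2.resize(z['b'][130:320,130:300,::-1],None,fx=3,fy=3,interpolation=cv2.INTER_CUBIC))
E
```

```text
scene 503 [0.5915 0.3452] yaw bar 104.3 [-0.066 -0.065  0.07   0.072] [-0.0116  0.0153] [0.106 0.128 0.132] mid [0.5907 0.3482]
((0.5881680250167847, 0.3472765386104584), (0.2071107029914856, 0.1384652853012085), 14.704875946044922)
bin ((0.5616776943206787, 0.025591909885406494), (0.2799806296825409, 0.2827399969100952), 83.70055389404297)
top 347 [0.5873 0.3438] yaw bar 105.2 [-0.069 -0.068  0.067  0.069] [-0.0133  0.0128] [0.111 0.129 0.133] mid [0.5872 0.3441]
((0.5864759087562561, 0.34869062900543213), (0.20534107089042664, 0.14817224442958832), 15.412092208862305)
bin ((0.5642053484916687, 0.022605150938034058), (0.2804549038410187, 0.2808245122432709), 83.82975006103516)
```

View pics/1.png

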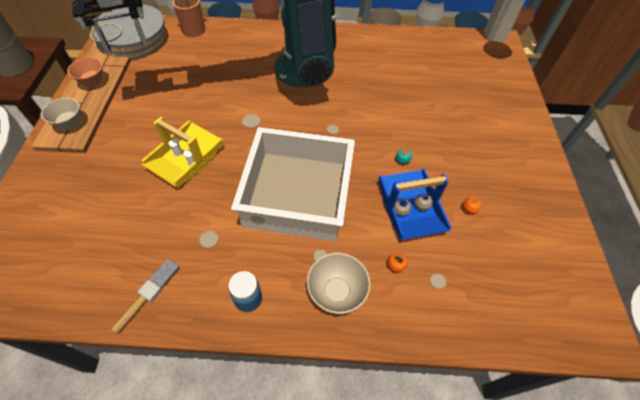

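View pics/2.png

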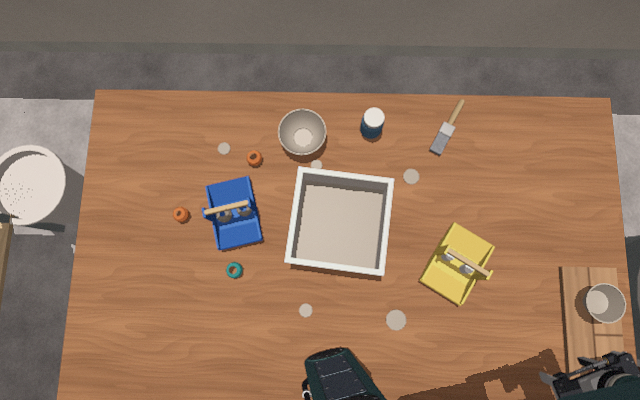

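```bash
sleep 1
```

```text
(no output)
```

Scene view: the blue tote is at (414,202) with two grey lumps, and the white bin at (299,183). Top view: the blue tote is at (232,211).

Look-alikes:
- Yellow tote: scene (182,155), top (457,264).
- Orange lumps: scene (397,263) and (472,205).
- Turquoise lump: scene (403,157).

I choose the blue tote and will check it in a close crop.

View pics/3.png

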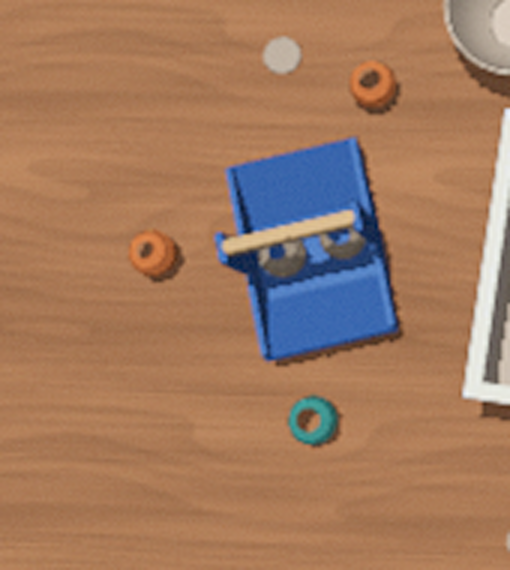

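The crop shows the blue tote with its wooden bar at (290,232) and grey lumps at (282,257) and (343,240). The orange and turquoise look-alikes are outside it. I'll move above the bar.

Call:
move_arm(steps=[0,0,0.12,0.02,0.043,0.005,1,0,0,0.24,0.04,0.086,0.01,1,0,0,0.36,0.06,0.129,0.015,1,0,0,0.48,0.08,0.172,0.02,1,0,0,0.6,0.1,0.215,0.02,1,0,0,0.72,0.12,0.258,0.02,1,0,0,0.84,0.14,0.301,0.02,1,0,0,0.96,0.16,0.344,0.02,1,0,0,1.08,0.18,0.387,0.02,1,0,0,1.2,0.2,0.43,0.02,1,0,0,1.32,0.22,0.473,0.02,1,0,0,1.4625,0.24,0.516,0.02,1])

```text
time: 1.6
tool_pos: [0.4398, 0.0053, 0.2399]
ee_rot: [3.14, 0.001, 1.839]
wrist_force: [1.6, -0.5, 0.5]
width: 0.0938
finger_force: 0.0
```

Call:
move_arm(steps=[0,0,0,0.02,0.043,0,1,0,0,0,0.04,0.086,0,1,0,0,0,0.06,0.129,0,1,0,0,0,0.08,0.172,0,1,0,0,0,0.1,0.215,0,1,0,0,0,0.12,0.258,0,1,0,0,0,0.14,0.301,0,1,0,0,0,0.148,0.343,0,1,0,0,0,0.148,0.343,0,1,0,0,0,0.148,0.343,0,1])

```text
time: 2.6
tool_pos: [0.5871, 0.347, 0.2383]
ee_rot: [-3.14, 0.001, 1.835]
wrist_force: [0.1, -1.1, -0.2]
width: 0.0938
finger_force: 0.0
```

```bash
python3 - <<'E'
from h import *
o=get_obs(); m=camera_model("wrist"); p,d=snap("wrist","4.png")
print(o["tool_pos"],o["ee_rot"],o["joint_positions"].round(3))
P=cloud(m,d)
b=(P[...,0]>.48)&(P[...,0]<.70)&(P[...,1]>.24)&(P[...,1]<.45)&(P[...,2]>.12)&(P[...,2]<.15)&(d>0)
h=cv2.cvtColor(p,cv2.COLOR_RGB2HSV); b&=~((h[...,0]>95)&(h[...,0]<130)&(h[...,1]>90))
q=P[b]; print(len(q),cv2.minAreaRect(q[:,:2].astype(np.float32)),np.percentile(q[:,2],[5,50,95]))
E
```

```text
[0.58707487 0.34695348 0.23829831] [-3.13983405e+00  9.86571762e-04  1.83482956e+00] [ 4.510e-01  3.890e-01  9.690e-01 -1.000e-03  1.785e+00  1.870e-01]
1970 ((0.5854849815368652, 0.34746426343917847), (0.029195314273238182, 0.13445092737674713), 16.774477005004883) [0.12760052 0.13004627 0.13131464]
```

View pics/4.png

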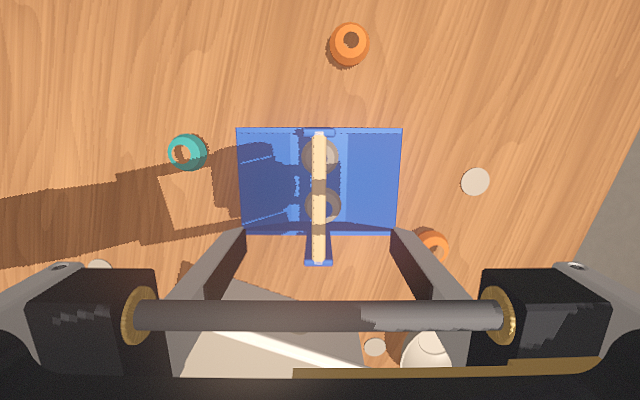

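The wrist view shows the bar vertical at column 319, centred between the fingers and aligned, with its top at z ≈ 0.131. I'll descend and grip.

Call:
move_arm(steps=[0,0,0,0,0,-0.03,1,0,0,0,0,0,-0.06,1,0,0,0,0,0,-0.09,1,0,0,0,0,0,-0.11,1,0,0,0,0,0,-0.123,1,0,0,0,0,0,-0.123,1,0,0,0,0,0,-0.123,0,0,0,0,0,0,-0.123,0,0,0,0,0,0,-0.123,0,0,0,0,0,0,-0.123,0,0,0,0,0,0,-0.123,0,0,0,0,0,0,-0.123,0])

```text
time: 3.85
tool_pos: [0.5873, 0.3465, 0.1166]
ee_rot: [3.141, -0.0, 1.833]
wrist_force: [0.0, 0.1, -0.1]
width: 0.0493
finger_force: 0.0
```

Call:
move_arm(steps=[0,0,0,0,0,0,0,0,0,0,0,0,0.005,0,0,0,0,0,0,0.015,0,0,0,0,0,0,0.03,0,0,0,0,0,0,0.05,0,0,0,0,0,0,0.075,0,0,0,0,0,0,0.1,0,0,0,0,0,0,0.125,0,0,0,0,0,0,0.15,0,0,0,0,0,0,0.165,0,0,0,0,0,0,0.17,0,0,0,0,0,0,0.17,0])

```text
time: 5.05
tool_pos: [0.5876, 0.3465, 0.2887]
ee_rot: [3.138, -0.001, 1.833]
wrist_force: [-0.2, 0.1, 0.8]
width: 0.0002
finger_force: 0.0
```

The fingers were still closing when the lift began, so they missed the bar. I'll reopen, check the tote, and retry.

Call:
move_arm(steps=[0,0,0,0,0,-0.02,1,0,0,0,0,0,-0.05,1,0,0,0,0,0,-0.05,1,0,0,0,0,0,-0.05,1,0,0,0,0,0,-0.05,1,0,0,0,0,0,-0.05,1,0,0,0,0,0,-0.05,1,0,0,0,0,0,-0.05,1,0,0,0,0,0,-0.05,1,0,0,0,0,0,-0.05,1,0,0,0,0,0,-0.05,1,0,0,0,0,0,-0.05,1])

```text
time: 6.25
tool_pos: [0.5873, 0.3463, 0.2364]
ee_rot: [-3.141, 0.0, 1.833]
wrist_force: [0.2, 0.7, -0.1]
width: 0.0921
finger_force: 0.0
```

```bash
python3 - <<'E'
from h import *
o=get_obs(); m=camera_model("wrist"); p,d=snap("wrist","5.png")
print(o["tool_pos"],o["ee_rot"],o["width"])
P=cloud(m,d)
b=(P[...,0]>.48)&(P[...,0]<.70)&(P[...,1]>.24)&(P[...,1]<.45)&(P[...,2]>.12)&(P[...,2]<.15)&(d>0)
h=cv2.cvtColor(p,cv2.COLOR_RGB2HSV); b&=~((h[...,0]>95)&(h[...,0]<130)&(h[...,1]>90))
q=P[b]; print(len(q),cv2.minAreaRect(q[:,:2].astype(np.float32)),np.percentile(q[:,2],[5,50,95]))
print([(round(s["score"],2),s["uv"],np.median(P[s["pixels"]&(d>0)],axis=0).round(3)) for s in silhouettes("wrist","lump_a")])
E
```

```text
[0.58725598 0.3463428  0.23640901] [-3.14147888e+00  3.20359607e-05  1.83330382e+00] 0.09206504702484189
2006 ((0.5882093906402588, 0.34814995527267456), (0.02984018810093403, 0.13818047940731049), 13.996878623962402) [0.12794123 0.13004708 0.13130552]
[(0.96, [191.5, 153.0], array([0.424, 0.345, 0.034])), (0.87, [433.5, 237.2], array([0.758, 0.311, 0.034])), (0.74, [348.7, 48.3], array([0.578, 0.51 , 0.036])), (0.6, [331.1, 202.3], array([0.611, 0.325, 0.04 ]))]
```

The tote hasn't moved.

Call:
move_arm(steps=[0,0,0,0,0,-0.03,1,0,0,0,0,0,-0.06,1,0,0,0,0,0,-0.09,1,0,0,0,0,0,-0.11,1,0,0,0,0,0,-0.121,1,0,0,0,0,0,-0.121,0,0,0,0,0,0,-0.121,0,0,0,0,0,0,-0.121,0,0,0,0,0,0,-0.121,0,0,0,0,0,0,-0.121,0,0,0,0,0,0,-0.121,0,0,0,0,0,0,-0.121,0])

```text
time: 7.55
tool_pos: [0.5874, 0.3464, 0.1158]
ee_rot: [3.141, -0.0, 1.833]
wrist_force: [-0.5, -0.6, 0.7]
width: 0.0413
finger_force: 0.0
```

Call:
move_arm(steps=[0,0,0,0,0,0,0,0,0,0,0,0,0,0,0,0,0,0,0,0,0,0,0,0,0,0,0,0,0,0,0,0,0,0,0,0,0,0,0,0,0,0,0,0,0,0,0,0,0,0,0,0,0,0,0,0])

```text
time: 8.35
tool_pos: [0.5874, 0.3464, 0.1154]
ee_rot: [3.141, -0.0, 1.833]
wrist_force: [1.4, 0.1, -1.3]
width: 0.0141
finger_force: 30.0
```

Call:
move_arm(steps=[0,0,0,0,0,0.005,0,0,0,0,0,0,0.015,0,0,0,0,0,0,0.03,0,0,0,0,0,0,0.05,0,0,0,0,0,0,0.07,0,0,0,0,0,0,0.09,0,0,0,0,0,0,0.11,0,0,0,0,0,0,0.13,0,0,0,0,0,0,0.15,0,0,0,0,0,0,0.16,0,0,0,0,0,0,0.17,0,0,0,0,0,0,0.17,0])

```text
time: 9.55
tool_pos: [0.5876, 0.3466, 0.2874]
ee_rot: [3.139, -0.001, 1.833]
wrist_force: [0.1, 0.0, -6.4]
width: 0.0139
finger_force: 30.0
```

Call:
move_arm(steps=[0,0,-0.02,0,-0.015,0.005,0,0,0,-0.05,0,-0.04,0.005,0,0,0,-0.09,-0.001,-0.075,0.005,0,0,0,-0.13,-0.002,-0.11,0.005,0,0,0,-0.17,-0.002,-0.15,0.005,0,0,0,-0.21,-0.003,-0.19,0.005,0,0,0,-0.25,-0.003,-0.23,0.005,0,0,0,-0.29,-0.004,-0.265,0.005,0,0,0,-0.33,-0.004,-0.295,0.005,0,0,0,-0.36,-0.004,-0.315,0.005,0,0,0,-0.37,-0.004,-0.324,0.005,0,0,0,-0.37,-0.004,-0.324,0.005,0])

```text
time: 10.75
tool_pos: [0.5827, 0.0208, 0.2898]
ee_rot: [-3.14, 0.0, 1.461]
wrist_force: [-0.6, 0.7, -5.3]
width: 0.0139
finger_force: 30.0
```

```bash
python3 - <<'E'
from h import *
o=get_obs(); print(o["joint_positions"].round(3),o["wrist_force"].round(1))
p,d=snap("scene"); cv2.imwrite('pics/6.png',cv2.resize(p[60:280,180:480,::-1],None,fx=2,fy=2))
E
```

```text
[-0.061  0.161  1.151 -0.     1.831  0.049] [-0.6  0.7 -5.3]
```

View pics/6.png

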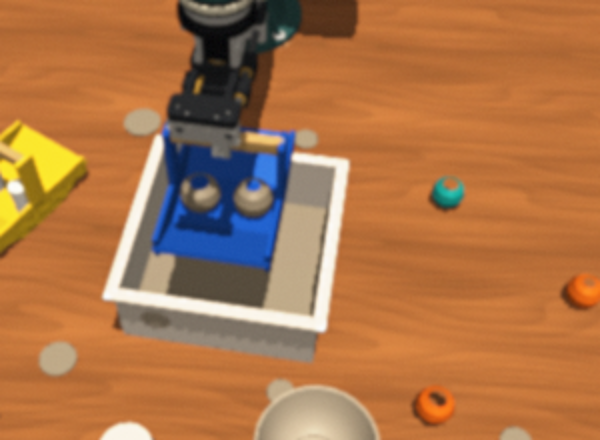

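The tote hangs over the bin with both lumps at (200,193) and (253,197) in the crop. I'll tip it towards the robot.

Call:
move_arm(steps=[-0.005,-0.05,0,0,0,0,0,-0.012,-0.12,0,0,0,0,0,-0.022,-0.22,0,0,0,0,0,-0.033,-0.32,0,0,0,0,0,-0.044,-0.42,0,0,0,0,0,-0.055,-0.52,0,0,0,0,0,-0.066,-0.62,0,0,0,0,0,-0.077,-0.72,0,0,0,0,0,-0.088,-0.82,0,0,0,0,0,-0.097,-0.91,0,0,0,0,0,-0.106,-1.0,0,0,0,0,0,-0.115,-1.08,0,0,0,0,0])

```text
time: 12.0
tool_pos: [0.5816, 0.0239, 0.2884]
ee_rot: [2.057, -0.002, 1.466]
wrist_force: [1.1, -1.1, -4.9]
width: 0.0138
finger_force: 30.0
```

Call:
move_arm(steps=[-0.009,-0.08,0,0,0,0,0,-0.016,-0.15,0,0,0,0,0,-0.022,-0.21,0,0,0,0,0,-0.026,-0.25,0,0,0,0,0,-0.026,-0.25,0,0,0,0,0,-0.026,-0.25,0,0,0,0,0,-0.026,-0.25,0,0,0,0,0,-0.026,-0.25,0,0,0,0,0,-0.026,-0.25,0,0,0,0,0])

```text
time: 12.9
tool_pos: [0.582, 0.0266, 0.293]
ee_rot: [1.808, -0.001, 1.457]
wrist_force: [0.3, -0.3, -4.2]
width: 0.0139
finger_force: 30.0
```

```bash
python3 - <<'E'
from h import *
o=get_obs(); print(o["joint_positions"].round(3),o["wrist_force"].round(1))
p,d=snap("scene"); cv2.imwrite('pics/7.png',cv2.resize(p[60:280,180:480,::-1],None,fx=2,fy=2))
P=cloud(camera_model("scene"),d)
print([(round(s["score"],2),s["uv"],np.median(P[s["pixels"]&(d>0)],axis=0).round(3)) for s in silhouettes("scene","lump_a")])
E
```

```text
[ 0.027 -0.517  2.231 -0.962  0.167  0.989] [ 0.3 -0.3 -4.2]
[(0.74, [394.0, 262.7], array([0.774, 0.292, 0.033])), (0.66, [401.7, 158.2], array([0.428, 0.331, 0.032])), (0.51, [469.5, 205.0], array([0.591, 0.507, 0.032]))]
```

View pics/7.png

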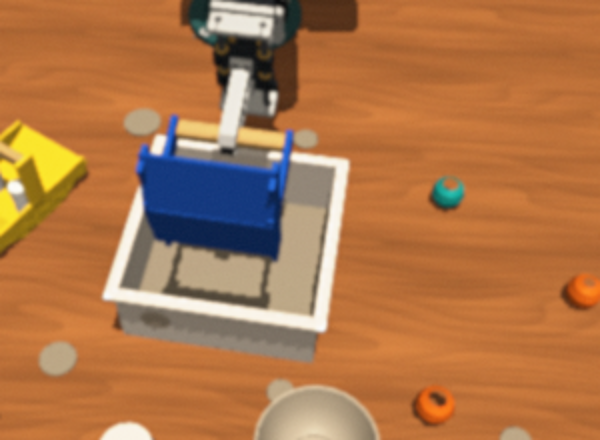

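The tote is tipped about 76°, but joint 5 is at its limit. I'll ease back a little and check whether both lumps fell.

Call:
move_arm(steps=[0.004,0.04,0,0,0,0,0,0.008,0.08,0,0,0,0,0,0.012,0.12,0,0,0,0,0,0.016,0.16,0,0,0,0,0,0.016,0.16,0,0,0,0,0,0.016,0.16,0,0,0,0,0])

```text
time: 13.6
tool_pos: [0.5819, 0.0263, 0.2927]
ee_rot: [1.968, 0.002, 1.457]
wrist_force: [-0.3, -0.8, -4.8]
width: 0.0141
finger_force: 30.0
```

```bash
python3 - <<'E'
from h import *
o=get_obs(); print(o["joint_positions"].round(3))
F=[]
for _ in range(4):
    b,e=snap("top"); F.append(get_obs()["wrist_force"])
print(np.mean(F,0).round(2),np.array(F)[:,2].round(1))
P=cloud(camera_model("top"),e)
print([(round(s["score"],2),s["uv"],np.median(P[s["pixels"]&(e>0)],axis=0).round(3)) for s in silhouettes("top","lump_a")])
cv2.imwrite('pics/8.png',cv2.resize(b[150:300,180:410,::-1],None,fx=3,fy=3))
E
```

```text
[ 0.019 -0.514  2.124 -0.337  0.38   0.365]
[-0.07  0.28 -5.04] [-5.  -4.5 -5.  -5.7]
[(0.61, [254.9, 160.6], array([0.756, 0.284, 0.034])), (0.6, [320.5, 252.4], array([0.468, 0.081, 0.051])), (0.54, [234.7, 270.0], array([0.413, 0.332, 0.033])), (0.5, [177.9, 211.5], array([0.578, 0.505, 0.032]))]
```

View pics/8.png

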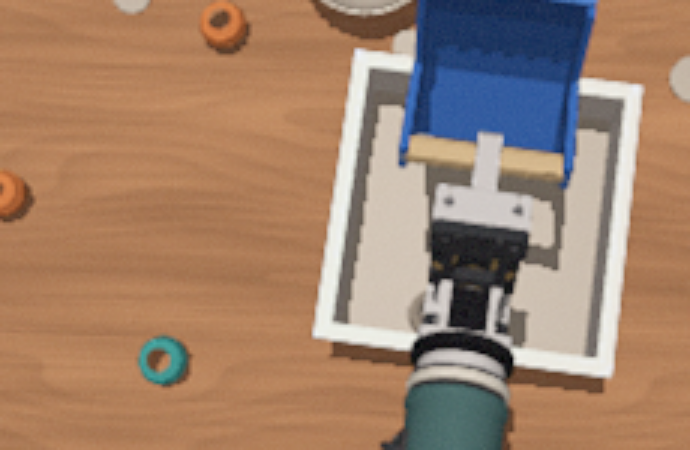

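One lump shows in the bin at (418,312), and the tote's visible floor looks empty. I'll level the tote and look again.

Call:
move_arm(steps=[0.01,0.1,0,0,0,0,0,0.02,0.2,0,0,0,0,0,0.03,0.3,0,0,0,0,0,0.04,0.4,0,0,0,0,0,0.05,0.5,0,0,0,0,0,0.061,0.6,0,0,0,0,0,0.072,0.7,0,0,0,0,0,0.083,0.8,0,0,0,0,0,0.094,0.9,0,0,0,0,0,0.105,1.0,0,0,0,0,0,0.115,1.1,0,0,0,0,0,0.122,1.165,0,0,0,0,0])

```text
time: 15.05
tool_pos: [0.5845, 0.026, 0.2928]
ee_rot: [3.138, 0.01, 1.464]
wrist_force: [-0.0, 0.8, -4.0]
width: 0.0135
finger_force: 30.0
```

Call:
move_arm(steps=[0,0,0,0,0.02,0,0,0,0,0,0,0.05,0,0,0,0,0,0,0.09,0,0,0,0,0,0,0.13,0,0,0,0,0,0,0.17,0,0,0,0,0,0,0.21,0,0,0,0,0,0,0.25,0,0,0,0,0,0,0.28,0,0,0,0,0,0,0.31,0,0,0,0,0,0,0.32,0,0,0,0,0,0,0.32,0,0,0,0,0,0,0.32,0])

```text
validation failed for argument at $.st...
```

```bash
python3 - <<'E'
from h import *
o=get_obs(); print(o["joint_positions"].round(3),o["wrist_force"])
for n in("top","scene"):
    b,e=snap(n); P=cloud(camera_model(n),e)
    print(n,[(round(s["score"],2),np.round(s["uv"]),np.median(P[s["pixels"]&(e>0)],axis=0).round(3)) for s in silhouettes(n,"lump_a")])
cv2.imwrite('pics/9.png',cv2.resize(b[60:280,180:480,::-1],None,fx=2,fy=2))
# tote tilt: height of lips
h=cv2.cvtColor(b,cv2.COLOR_RGB2HSV)
m=(h[...,0]>95)&(h[...,0]<130)&(h[...,1]>90)&(e>0)&(P[...,0]>.45)&(P[...,0]<.75)&(P[...,1]>.22)&(P[...,1]<.47)&(P[...,2]>.05)
q=P[m]; 
for lo,hi in((0,3),(97,100)):
    a,c=np.percentile(q[:,0],[lo,hi]); print(np.median(q[(q[:,0]>=a)&(q[:,0]<=c)],axis=0).round(3))
E
```

```text
[-0.047  0.163  1.143 -0.01   1.833  0.057] [-0.03412934  0.80149235 -3.96362612]
top [(0.74, array([179., 214.]), array([0.578, 0.509, 0.031])), (0.65, array([254., 160.]), array([0.755, 0.287, 0.035])), (0.51, array([237., 269.]), array([0.413, 0.334, 0.031]))]
scene [(0.77, array([395., 267.]), array([0.775, 0.293, 0.034])), (0.73, array([471., 203.]), array([0.59 , 0.508, 0.031])), (0.61, array([402., 157.]), array([0.428, 0.334, 0.032]))]Traceback (most recent call last):
  File "<stdin>", line 12, in <module>
    return _quantile_unchecked(
        a, q, axis, out, overwrite_input, method, keepdims, weights)
    return _ureduce(a,
                    func=_quantile_ureduce_func,
    ...<5 lines>...
                    overwrite_input=overwrite_input,
                    method=method)
    r = func(a, **kwargs)
    result = _quantile(arr,
                       quantiles=q,
    ...<2 lines>...
                       out=out,
                       weights=wgt)
    slices_having_nans = np.isnan(arr[-1, ...])
                                  ~~~^^^^^^^^^
IndexError: index -1 is out of bounds for axis 0 with size 0
```

View pics/9.png

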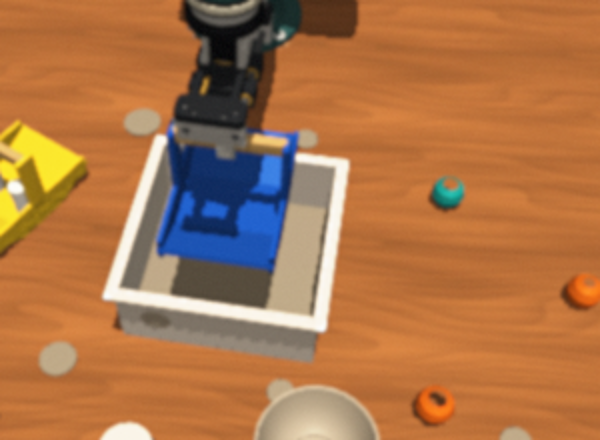

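The tote is level and empty. I'll carry it back to its original spot, which was clear of the bin.

Call:
move_arm(steps=[0,0,0.02,0,0.015,0,0,0,0,0.05,0,0.04,0,0,0,0,0.09,0.001,0.075,0,0,0,0,0.13,0.001,0.11,0,0,0,0,0.17,0.002,0.15,0,0,0,0,0.21,0.002,0.19,0,0,0,0,0.25,0.003,0.23,0,0,0,0,0.29,0.003,0.265,0,0,0,0,0.33,0.003,0.295,0,0,0,0,0.36,0.003,0.312,0,0,0,0,0.37,0.003,0.32,0,0,0,0,0.37,0.003,0.32,0,0])

```text
time: 16.45
tool_pos: [0.5845, 0.3473, 0.2928]
ee_rot: [3.139, 0.009, 1.836]
wrist_force: [-0.4, -0.3, -4.1]
width: 0.0138
finger_force: 30.0
```

```bash
python3 - <<'E'
from h import *
o=get_obs(); print(o["tool_pos"],o["ee_rot"])
b,e=snap("scene"); P=cloud(camera_model("scene"),e)
print([(round(s["score"],2),np.round(s["uv"]),np.median(P[s["pixels"]&(e>0)],axis=0).round(3)) for s in silhouettes("scene","lump_a")])
h=cv2.cvtColor(b,cv2.COLOR_RGB2HSV)
m=(h[...,0]>95)&(h[...,0]<130)&(h[...,1]>90)&(e>0)&(P[...,0]>.45)&(P[...,0]<.75)&(P[...,1]>.22)&(P[...,1]<.47)&(P[...,2]>.1)
q=P[m]; x=(q[:,:2]-o["tool_pos"][:2])@[.966,.259]
print(np.percentile(x,[0.5,99.5]))
for k in np.arange(-.11,.115,.02):
    s=q[abs(x-k)<.008]; print(round(k,2),len(s),np.percentile(s[:,2],[5,25,50]).round(3) if len(s) else '')
i=b.copy()
cv2.imwrite('pics/10.png',cv2.resize(b[40:280,180:500,::-1],None,fx=2,fy=2))
E
```

```text
[0.58450209 0.34727309 0.29281282] [3.13945953 0.00909188 1.83586228]
[(0.69, array([395., 264.]), array([0.775, 0.292, 0.034])), (0.68, array([472., 204.]), array([0.591, 0.506, 0.032])), (0.42, array([314., 163.]), array([0.48 , 0.07 , 0.048]))]
[-0.09871643  0.10312625]
-0.11 9 [0.548 0.55  0.55 ]
-0.09 174 [0.205 0.207 0.209]
-0.07 104 [0.193 0.197 0.2  ]
-0.05 250 [0.184 0.187 0.189]
-0.03 300 [0.182 0.183 0.185]
-0.01 429 [0.182 0.184 0.186]
0.01 611 [0.182 0.184 0.215]
0.03 363 [0.182 0.183 0.184]
0.05 293 [0.186 0.188 0.191]
0.07 303 [0.195 0.197 0.2  ]
0.09 314 [0.204 0.206 0.209]
0.11 71 [0.207 0.209 0.209]
```

View pics/10.png

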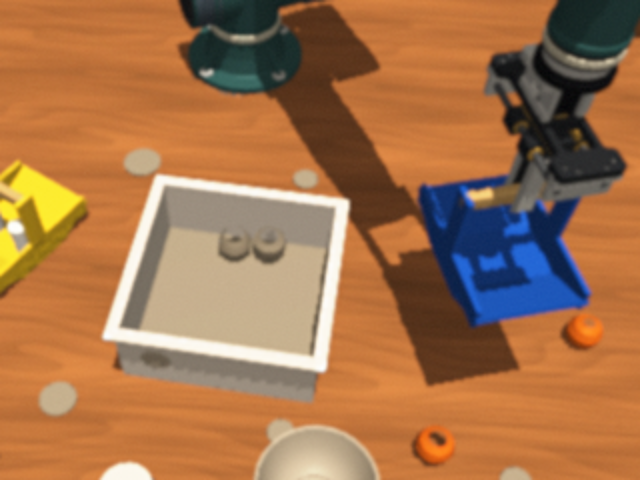

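Both lumps lie in the bin, at (235,242) and (268,242). The tote is level and empty, with its underside at z ≈ 0.177, so I'll lower it and release.

Call:
move_arm(steps=[0,0,0,0,0,-0.01,0,0,0,0,0,0,-0.03,0,0,0,0,0,0,-0.055,0,0,0,0,0,0,-0.08,0,0,0,0,0,0,-0.105,0,0,0,0,0,0,-0.13,0,0,0,0,0,0,-0.15,0,0,0,0,0,0,-0.162,0,0,0,0,0,0,-0.168,0,0,0,0,0,0,-0.172,0,0,0,0,0,0,-0.174,0,0,0,0,0,0,-0.174,0])

```text
time: 17.75
tool_pos: [0.5854, 0.3467, 0.1196]
ee_rot: [3.138, 0.009, 1.835]
wrist_force: [-0.2, -0.5, -4.4]
width: 0.0136
finger_force: 30.0
```

Call:
move_arm(steps=[0,0,0,0,0,-0.001,0,0,0,0,0,0,-0.002,0,0,0,0,0,0,-0.003,0,0,0,0,0,0,-0.003,0])

```text
time: 18.15
tool_pos: [0.5852, 0.3467, 0.1164]
ee_rot: [3.139, 0.009, 1.835]
wrist_force: [-0.4, -0.5, -1.9]
width: 0.014
finger_force: 30.0
```

It's in contact with the bench, so I'll release.

Call:
move_arm(steps=[0,0,0,0,0,-0.0005,0,0,0,0,0,0,-0.0005,1,0,0,0,0,0,-0.0005,1,0,0,0,0,0,-0.0005,1,0,0,0,0,0,-0.0005,1,0,0,0,0,0,-0.0005,1,0,0,0,0,0,-0.0005,1,0,0,0,0,0,-0.0005,1,0,0,0,0,0,-0.0005,1,0,0,0,0,0,-0.0005,1,0,0,0,0,0,-0.0005,1,0,0,0,0,0,-0.0005,1])

```text
time: 19.35
tool_pos: [0.5849, 0.3466, 0.1151]
ee_rot: [3.14, 0.009, 1.835]
wrist_force: [-0.6, 0.7, 0.2]
width: 0.0933
finger_force: 0.0
```

Call:
move_arm(steps=[0,0,0,0,0,0.01,1,0,0,0,0,0,0.03,1,0,0,0,0,0,0.06,1,0,0,0,0,0,0.09,1,0,0,0,0,0,0.12,1,0,0,0,0,0,0.15,1,0,0,0,0,0,0.17,1,0,0,0,0,0,0.17,1,0,0,0,0,0,0.17,1])

```text
time: 20.25
tool_pos: [0.585, 0.3466, 0.2856]
ee_rot: [3.139, 0.009, 1.835]
wrist_force: [-0.2, -0.1, -1.2]
width: 0.0939
finger_force: 0.0
```

```bash
python3 - <<'E'
from h import *
print(get_obs()["tool_pos"],get_obs()["width"])
for n in("scene","top"):
    b,e=snap(n); P=cloud(camera_model(n),e); h=cv2.cvtColor(b,cv2.COLOR_RGB2HSV)
    print([(round(s["score"],2),np.round(s["uv"]),np.median(P[s["pixels"]&(e>0)],axis=0).round(3)) for s in silhouettes(n,"lump_a")])
    m=(h[...,0]>95)&(h[...,0]<130)&(h[...,1]>90)&(e>0)&(P[...,0]>.45)&(P[...,0]<.75)&(P[...,1]>.22)&(P[...,1]<.47)&(P[...,2]>.003)&(P[...,2]<.15)
    q=P[m]; x=(q[:,:2]-[.585,.347])@[.966,.259]
    print(cv2.minAreaRect(q[:,:2].astype(np.float32)))
    for k in(-.09,-.03,.03,.09):
        s=q[abs(x-k)<.008]; print(k,len(s),np.percentile(s[:,2],[5,25,50]).round(3) if len(s) else '')
E
```

```text
[0.58501111 0.34663881 0.28555442] 0.0938540905011262
[(0.74, array([395., 266.]), array([0.773, 0.294, 0.034])), (0.7, array([402., 157.]), array([0.429, 0.333, 0.03 ])), (0.64, array([293., 165.]), array([0.481, 0.02 , 0.043])), (0.53, array([470., 206.]), array([0.59 , 0.507, 0.031])), (0.46, array([312., 164.]), array([0.482, 0.07 , 0.048]))]
((0.5867998600006104, 0.3464210033416748), (0.20537514984607697, 0.13858336210250854), 15.335484504699707)
-0.09 266 [0.026 0.029 0.031]
-0.03 216 [0.004 0.006 0.008]
0.03 265 [0.005 0.006 0.008]
0.09 260 [0.026 0.029 0.032]
[(0.68, array([181., 216.]), array([0.579, 0.505, 0.036])), (0.66, array([340., 252.]), array([0.468, 0.016, 0.046])), (0.58, array([256., 162.]), array([0.757, 0.287, 0.033])), (0.52, array([239., 265.]), array([0.422, 0.318, 0.033])), (0.49, array([328., 254.]), array([0.465, 0.062, 0.049]))]
((0.5873448848724365, 0.33660173416137695), (0.20512841641902924, 0.12457862496376038), 16.078235626220703)
-0.09 146 [0.027 0.029 0.031]
-0.03 140 [0.003 0.005 0.006]
0.03 35 [0.005 0.007 0.009]
0.09 217 [0.024 0.027 0.03 ]
```

The tote is upright on the bench, both lumps are in the bin, and the gripper is clear. I'll hand it in.

```bash
python3 -c "
from bench import *
print(close_job())"
```

```text
the job is handed in; nothing more can be done
None
```

Both grey lumps are in the white bin, the empty blue tote is back upright on the bench clear of it and released, and the job is handed in (about 20 s used); joint 5 read 0.167 rad at the end of the tip, just under its 0.17 limit, and I don't know whether the judge counts that as out of range.

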